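# Load the marked knob cylinder into the test jig

### The job

Take the door-lock knob cylinder with the orange band out of the blue rack and lay it in the empty V-cradle of the test jig, centred, resting in both saddles, with its knob towards the green reader head. Set it down rather than dropping it, let go, and leave the other two cylinders lying in their places.

Things in the scene. Friction and masses are not known exactly. Their poses are not given: they have to be found in the camera images.
- cyl_orange: knob cylinder to move, 126 mm long, 0.2 kg, lying level in one of 3 cradles of the blue rack, knob away from the robot. Steel shank 20 mm across (x -50 to +46 mm), champagne knob 34 mm across (x +46 to +76), orange band round the knob. Origin on the shank's axis, 55 mm above the table, midway between its 2 saddles; x along the shank to the knob. Balances at x = +10 mm. May be rolled about x
- orange_knob (a point): middle of the orange-banded knob, on the axis, 61 mm from the cylinder's origin along its x
- cyl_black: same shape, axes and origin, but a black band round the knob; in another cradle of the fixed blue rack; leave it. Rack cradles lie side by side 90 mm apart, each two V-saddles 10 mm thick at x = -28 and +28 mm of the cylinder, leaving 46 mm of bare shank between them; saddles 44 mm wide, tops 61 mm above the table; rack floor 6 mm thick, rim 20 mm high
- cyl_blue: same shape, axes and origin, but a blue band round the knob; in the third cradle of the rack; leave it
- test_jig: fixed jig: dark steel base 200 x 100 x 10 mm with 2 white V-saddles, 10 mm thick, at x = -28 and +28 mm; 90 degree V, mouth 40 mm wide, tops 61 mm above the table. Origin on the table midway between the saddles, z up, x along the cradle to the green reader head (block at x +103 to +133, 70 mm wide, 75 mm high). A seated cylinder's axis is 55 mm above the origin, knob towards the reader
Mind the look-alikes: they are no part of the job. What is shaped like the cyl_orange but red is not meant. What is shaped like the test_jig but turquoise is not meant.

How it is judged:
By the outcome, as a careful person would: the job done as asked, in the order asked, and still so for the second after the job is handed in, with the robot touching nothing.
It also fails if it takes over 38 s, if anything falls off the work surface, if the arm or the gripper's body presses on something with over 40 N, if the wrist force passes 120 N, or if a joint passes its speed limit or range.

### The arm

A 6-joint arm with a two-finger parallel gripper is mounted at the origin on the work surface. World frame = base frame: x ahead of the robot, y to its left, z up, the work surface at z = 0. Lengths are in mm, angles in rad, forces in N, time in s.
With the tool pointing down it reaches from about 300 to 750 mm from the base axis. Payload 8.5 kg.
Tool frame: the origin (TCP) lies midway between the tips of the shut fingers; the grasp point (between the pads) lies 19 mm behind it (hold_point_z is the distance from the TCP to the grasp point, in mm); z points along the fingers, y is the line along which they close (so a half turn about z gives the same grasp; the last joint's range is limited). The gripper opens to 85 mm and grips with 20 to 120 N. Pads are 22 mm wide; open, the fingers measure 114 mm over their backs; the gripper's body (76 mm by 85 mm) begins 54 mm behind the grasp point. The pads swing forward as they close: fully open they stand 13 mm farther back than shut.
Start: joints at [0.956, 0.381, 1.297, -0, 1.464, -0.215], TCP at [214.069, 506.611, 231.322] pointing down, gripper open.
Joint ranges: [-3.11, 3.11], [-0.89, 2.33], [0.22, 2.48], [-1.42, 4.56], [0.17, 2.85], [-2.88, 2.88]. Speed limits (rad/s): [2.39, 2.39, 3.14, 3.14, 3.14, 3.14].

### API

Orientations are given as a unit quaternion [w, x, y, z].
In Python, from cell import sense, get_image, sign_off, hold_point_z gives the robot as it stands. The module is installed in compiled form; this text tells all that it offers.
- The arm moves only by the tool jog_arm, never from a script. Its argument "steps" is a list of rows, each a list of 7 numbers: the gripper command: -1 is fully open, 1 is shut, values between are in proportion, then the shift along the tool's x, y, z in m, then the turn, a rotation vector about the tool's x, y, z in rad. A call has 1 to 8 rows; each row is the pose to reach, as a shift and turn from the pose commanded when the call began, along the tool's axes at that moment; what a row does not reach only later rows make up. A row lasts 1/10 s, in which the tool goes at most 50 mm and 8.59 degrees, less where a joint would pass 70% of its speed; a pose out of reach is approached as far as the arm can. A call with a gripper value outside its range is refused whole. The fingers move at their own pace and stop on an object; "newtons" is the grip in N (left out, the last holds). Time passes only in rows, so rows that repeat a pose let the fingers close. It gives the time, the measured TCP pose, the force, the opening and the grip force at its end, in the units of the state.
- sense(): the state, without advancing time (a new reading comes with each control period).
- get_image(name): name is "scene" or "side" or "wrist"; returns a dict with "frame" (400x640x3 uint8, red, green, blue), "intrinsics" (3x3 intrinsics, pixels), "k1" (the pictures are not rectified: a ray, as slopes to the right and down, at radius r is drawn at 1 + k1 r^2 times it, then the intrinsics apply), "R" (3x3) and "t" (3): a world point X has camera coordinates R X + t. Camera axes: x right, y down, z forward; pixel columns grow to the right and rows downward; lengths in mm; the calibration is good to about 2 mm. A picture is of the moment at which its call begins. There is no depth.
- sign_off(): hands the job in; it is judged then, once.
The state is a dict: "clock": time; "joint_positions": joint angles; "joint_velocities": joint speeds; "joint_torque": joint torques, N m; "ee_pos": TCP position; "tcp_rot": TCP orientation; "wrist_force": force on the tool from outside, world axes, zero at the start; "moment": the same for the moment, N m; "opening": finger opening in mm; "grip_force": force on a finger pad.
Only numpy, scipy, OpenCV 4.12 (cv2) and the standard library are available. Lean on these libraries where they do the work, as an engineer would, in place of code of your own. Each camera call takes 0.05 s, during which the arm holds its last target. There are 200 camera calls.

## Working session

There is one attempt and no reset: what is moved stays moved. The work goes in short steps, Python scripts to look and compute and a tool call to move; the robot and the scene stay as the last step left them, time stands still between calls to the robot, and variables do not carry over. Pictures are saved under pics/ and viewed, at most 10 in all, crops included, and the job is handed in when it is done.

Besides the shell and the picture viewer there is one more tool, called after "Request:" as name(argument=value, ...), one argument or row to a line, values as JSON. jog_arm: Moves the arm, as the interface text tells. Its arguments: {"type":"object","properties":{"steps":{"type":"array"},"newtons":{"type":"number"}},"required":["steps"]}

```bash
mkdir -p pics; cat > h.py <<'E'
import numpy as np, cv2, pickle
from cell import sense, get_image, sign_off, hold_point_z
def snap(name,fn):
    d=get_image(name); pickle.dump(d,open(f'pics/{fn}.pkl','wb'))
    cv2.imwrite(f'pics/{fn}.png',np.ascontiguousarray(d['frame'][:,:,::-1])); return d
def load(fn): return pickle.load(open(f'pics/{fn}.pkl','rb'))
def ray(d,uv):
    K=np.array(d['intrinsics']); R=np.array(d['R']); t=np.array(d['t'])
    s=cv2.undistortPoints(np.array([[uv]],float),K,np.array([d['k1'],0,0,0.]))[0,0]
    return -R.T@t, R.T@np.array([s[0],s[1],1])
def tri(obs):
    A=np.zeros((3,3));b=np.zeros(3);P=[]
    for d,uv in obs:
        c,v=ray(d,uv); v=v/np.linalg.norm(v); M=np.eye(3)-np.outer(v,v); A+=M;b+=M@c;P.append((c,M))
    X=np.linalg.solve(A,b); return X,[round(float(np.linalg.norm(M@(X-c))),1) for c,M in P]
def onz(d,uv,z):
    c,v=ray(d,uv); return c+v*(z-c[2])/v[2]
def proj(d,X):
    p,_=cv2.projectPoints(np.array(X,float).reshape(-1,3),cv2.Rodrigues(np.array(d['R']))[0],np.array(d['t'],float),np.array(d['intrinsics']),np.array([d['k1'],0,0,0.])); return p[:,0].round(1)
E
python3 - <<'E'
from h import *
for n in('scene','side'): d=snap(n,n+'0'); print(n,ray(d,(320,200)))
print(sense()); print(hold_point_z)
a=load('scene0')['frame'];
E
```

```text
scene (array([1261.06605638, -528.07914029,  668.58661488]), array([-0.70889544,  0.45257206, -0.5410649 ]))
side (array([ 459.19632432, -549.08099783,  672.77536135]), array([ 0.04162302,  0.62865671, -0.77694463]))
{'clock': 0.1, 'joint_positions': array([ 9.55735141e-01,  3.81138943e-01,  1.29816923e+00, -3.58567584e-06,
        1.46362377e+00, -2.15270760e-01]), 'joint_velocities': array([-0.0001167 , -0.00283521, -0.00260915, -0.00090427, -0.00109823,
        0.00107973]), 'joint_torque': array([ 2.84557602e-03, -4.49214327e+01, -2.31657976e+01, -1.98042053e-04,
        3.68545909e-03, -2.97973281e-05]), 'ee_pos': array([213.90281175, 506.40791174, 230.77329237]), 'tcp_rot': array([-2.68465939e-04,  1.98566398e-01,  9.80087209e-01, -6.13479710e-04]), 'wrist_force': array([-0.00061708, -0.17489803, -0.4681438 ]), 'moment': array([-0.02371288, -0.01627538,  0.01774193]), 'grip_force': 0.0, 'opening': 85.64679450973462}
18.700000000000003
```

View pics/scene0.png

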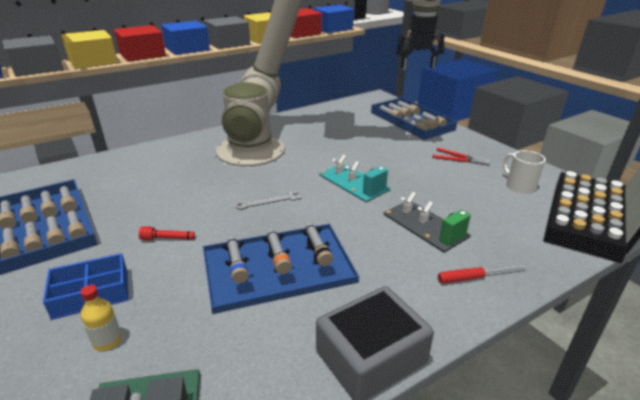

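View pics/side0.png

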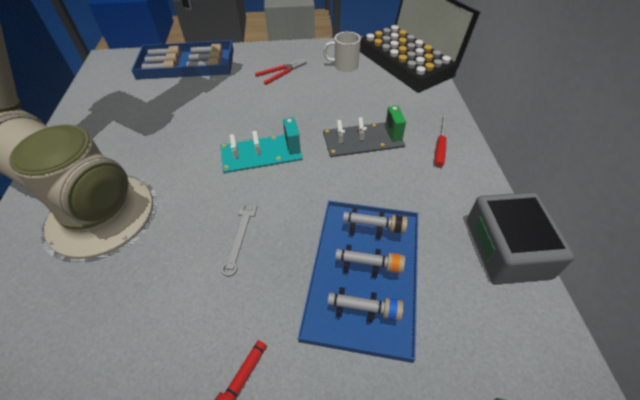

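The pictures show the candidates. Knob with orange band, middle of the rack: side (396,262), scene (283,265). Black: side (398,224). Blue: side (392,308). Red look-alike: scene (168,234). Jig, dark base with green head: side (363,137), scene (427,225). Turquoise decoy jig: side (262,150). I choose the orange-banded cylinder and the dark jig, and check them in one close composite crop.

```bash
python3 - <<'E'
from h import *
a=load('scene0')['frame'][:,:,::-1]; b=load('side0')['frame'][:,:,::-1]
def c(im,x,y,w,h): return cv2.resize(np.ascontiguousarray(im[y:y+h,x:x+w]),None,fx=4,fy=4,interpolation=cv2.INTER_CUBIC)
# each crop 100x75 -> 400x300
im=np.vstack([np.hstack([c(b,320,90,100,75),c(b,325,225,100,75)]),np.hstack([c(a,380,180,100,75),c(a,230,215,100,75)])])
cv2.imwrite('pics/comp.png',im)
E
```

```text
(no output)
```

View pics/comp.png

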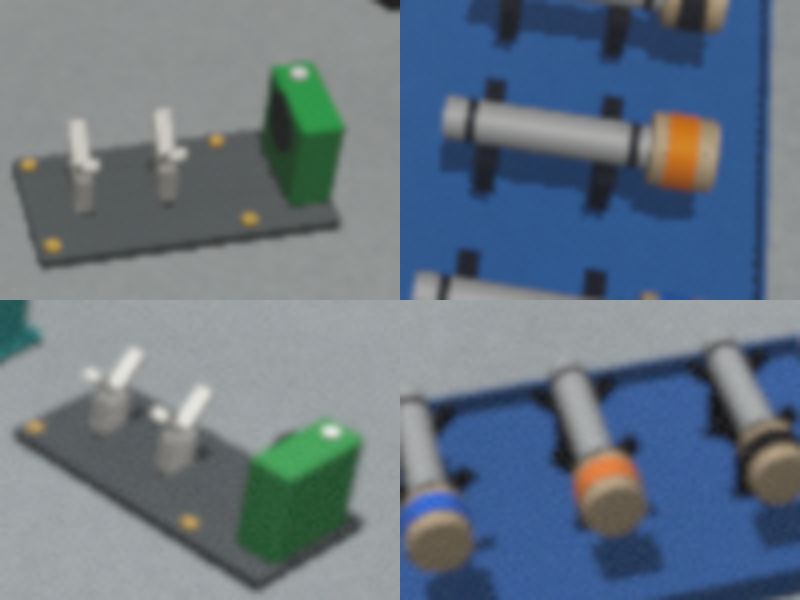

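The crop confirms the orange band on the chosen cylinder and the dark jig with the green head, its saddles empty. Next I triangulate.

```bash
python3 - <<'E'
from h import *
a=load('scene0'); b=load('side0')
o=lambda s,c:print(s,c,)
for n,s,c in [('knobend',(402.5,264),(283.2,266.7)),('shankend',(336.5,254),(272.5,232)),
 ('jigA-x-y',(330.5,155.5),(384,213.5)),('jigB+x-y',(404.5,145.5),(444.5,250.5)),('scr-x-y',(333.2,151),(388.5,211.7)),('scr+x-y',(382.5,144.5),(427.5,235.5)),
 ('V-near',(343,131.2),(403,198.5)),('V+near',(364.5,128.5),(420,208.2)),('V-far',(339,120.5),(413.7,193)),('V+far',(360.7,118),(430.7,202.7))]:
  X,e=tri([(b,s),(a,c)]); print(n,X.round(1),e)
print('C+x+y',onz(a,(470.5,235.7),10),'D side',onz(b,(323.5,131.2),10), 'A',onz(b,(330.5,155.5),10),onz(a,(384,213.5),10))
E
```

```text
knobend [ 632.  -215.6   55.8] [0.3, 0.3]
shankend [ 512.9 -180.2   53.5] [1.8, 1.8]
jigA-x-y [533.6 135.6   3.2] [0.1, 0.1]
jigB+x-y [729.1 154.2   5.2] [0.9, 0.9]
scr-x-y [541.3 143.7  10.5] [0.2, 0.2]
scr+x-y [670.8 156.3  10.9] [0.3, 0.3]
V-near [567.1 163.5  58. ] [0.5, 0.5]
V+near [622.2 169.5  57.5] [0.6, 0.6]
V-far [561.8 204.4  58.5] [0.0, 0.0]
V+far [618.6 208.8  58.7] [0.1, 0.1]
C+x+y [724.74121547 244.50295253  10.        ] D side [523.42330384 223.25515167  10.        ] A [532.86020905 128.80041007  10.        ] [541.06265935 128.76001611  10.        ]
```

```bash
cat >> h.py <<'E'
from scipy.spatial.transform import Rotation as Ro
def go(x,y,z,ya,cur=None):
    "shift (m) and rotvec in tool axes to reach TCP xyz (mm), pointing down, tool y at world angle ya"
    s=sense(); q=s['tcp_rot']; R=Ro.from_quat([q[1],q[2],q[3],q[0]])
    Y=np.array([np.cos(ya),np.sin(ya),0]);Z=np.array([0,0,-1.]);T=Ro.from_matrix(np.c_[np.cross(Y,Z),Y,Z])
    p=s['ee_pos'] if cur is None else np.array(cur)
    print('shift',(R.inv().apply(np.array([x,y,z])-p)/1000).round(4),'rot',(R.inv()*T).as_rotvec().round(4),'t',s['clock'])
E
python3 - <<'E'
from h import *
go(567.7,-196.3,215,1.282)
E
```

```text
shift [-0.5994 -0.5096  0.0163] rot [-0.0013 -0.0004 -0.111 ] t 0.1
```

Request:
jog_arm(
  steps=[
    [-1, -0.3, -0.255, 0.008, 0, 0, -0.111],
    [-1, -0.3, -0.255, 0.008, 0, 0, -0.111],
    [-1, -0.3, -0.255, 0.008, 0, 0, -0.111],
    [-1, -0.3, -0.255, 0.008, 0, 0, -0.111],
    [-1, -0.599, -0.51, 0.016, 0, 0, -0.111],
    [-1, -0.599, -0.51, 0.016, 0, 0, -0.111],
    [-1, -0.599, -0.51, 0.016, 0, 0, -0.111],
    [-1, -0.599, -0.51, 0.016, 0, 0, -0.111],
  ],
)

```text
clock: 0.9
ee_pos: [394.1, 147.4, 223.1]
tcp_rot: [-0.0, 0.144, 0.99, 0.0]
wrist_force: [0.3, 0.1, -0.7]
opening: 85.4
grip_force: 0.0
```

```bash
python3 - <<'E'
from h import *
go(567.7,-196.3,215,1.282)
E
```

```text
shift [-0.2643 -0.28    0.0081] rot [ 0.     -0.0001  0.    ] t 0.9
```

Request:
jog_arm(
  steps=[
    [-1, -0.26, -0.275, 0.008, 0, 0, 0],
    [-1, -0.26, -0.275, 0.008, 0, 0, 0],
    [-1, -0.26, -0.275, 0.008, 0, 0, 0],
    [-1, -0.26, -0.275, 0.008, 0, 0, 0],
    [-1, -0.26, -0.275, 0.008, 0, 0, 0],
    [-1, -0.26, -0.275, 0.008, 0, 0, 0],
    [-1, -0.26, -0.275, 0.008, 0, 0, 0],
    [-1, -0.26, -0.275, 0.008, 0, 0, 0],
  ],
)

```text
clock: 1.7
ee_pos: [565.4, -191.6, 214.2]
tcp_rot: [-0.0, 0.145, 0.989, 0.0]
wrist_force: [0.3, 1.3, -0.5]
opening: 85.3
grip_force: 0.0
```

Request:
jog_arm(
  steps=[
    [-1, 0, 0, 0, 0, 0, 0],
    [-1, 0, 0, 0, 0, 0, 0],
    [-1, 0, 0, 0, 0, 0, 0],
  ],
)

```text
clock: 2.0
ee_pos: [564.3, -187.2, 215.3]
tcp_rot: [-0.0, 0.143, 0.99, 0.0]
wrist_force: [-0.3, -0.3, 0.3]
opening: 85.7
grip_force: 0.0
```

```bash
python3 - <<'E'
from h import *
go(567.7,-196.3,215,1.282)
d=snap('wrist','w1'); print(sense()['ee_pos'],ray(d,(320,200)))
print(proj(d,[[632,-215.6,55],[513,-180.2,55],[567.7,-196.3,55]]))
E
```

```text
shift [-0.0059 -0.0077  0.0002] rot [ 0.0003 -0.0005  0.0009] t 2.0
[ 564.30896532 -187.11264981  215.43385824] (array([ 492.55454633, -167.12314689,  359.45635339]), array([ 0.28690215, -0.08031651, -0.95463874]))
[[311.4 250.8]
 [310.9 122.2]
 [311.4 184.9]]
```

View pics/w1.png

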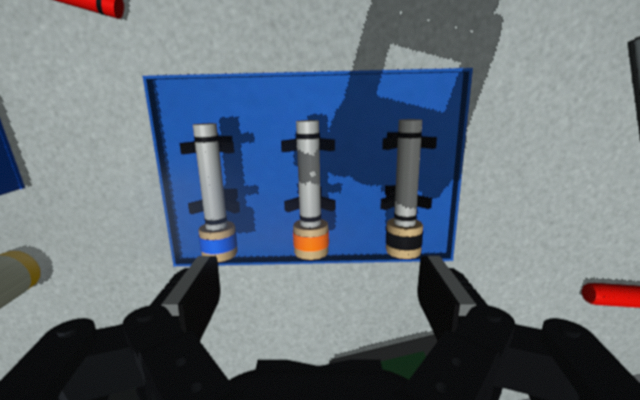

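The wrist view shows the orange cylinder upright in the picture. Its shank end is at (308,124), its band at (311,243), and its saddle wings centre on (308,144) and (310.5,203). The prediction was nearly the same. Next I refine the axis.

```bash
python3 - <<'E'
from h import *
d=load('w1'); f=d['frame'].astype(int)
P=[]
for r in list(range(128,138,2))+list(range(154,190,6))+list(range(226,254,4)):
    row=f[r,270:350]; m=(row[:,0]>75)&(row[:,0]>row[:,2]*0.8)   # metal/knob vs blue/black
    c=np.where(m)[0]+270
    if len(c)>10: P.append((r,c.min(),c.max())); 
print(P)
W=np.array([onz(d,((a+b)/2,r),55)[:2] for r,a,b in P])
A=np.polyfit(W[:,0],W[:,1],1); print('yaw',np.arctan(A[0]),'y at 560',np.polyval(A,560), 'res',(W[:,1]-np.polyval(A,W[:,0])).round(1))
for n,uv,z in [('sad-',(308,144),58),('sad+',(310.5,203),58),('shend',(308,122.5),60),('knobend',(311,258),55)]: print(n,onz(d,uv,z).round(1))
E
```

```text
[(128, np.int64(297), np.int64(318)), (130, np.int64(297), np.int64(318)), (132, np.int64(297), np.int64(317)), (154, np.int64(300), np.int64(317)), (160, np.int64(300), np.int64(317)), (166, np.int64(300), np.int64(318)), (172, np.int64(300), np.int64(318)), (178, np.int64(301), np.int64(318)), (184, np.int64(299), np.int64(319)), (226, np.int64(294), np.int64(327)), (230, np.int64(293), np.int64(328)), (234, np.int64(293), np.int64(328)), (238, np.int64(293), np.int64(328)), (242, np.int64(293), np.int64(328)), (246, np.int64(294), np.int64(327)), (250, np.int64(294), np.int64(327))]
yaw -0.26900202601645345 y at 560 -196.32905669372275 res [-0.1 -0.2 -0.7  0.2  0.   0.4  0.2  0.5 -0.1  0.3  0.2  0.1 -0.  -0.1
 -0.3 -0.4]
sad- [ 530.2 -188.    58. ]
sad+ [ 583.5 -201.8   58. ]
shend [ 512.2 -182.5   60. ]
knobend [ 639.4 -218.3   55. ]
```

```bash
python3 - <<'E'
from h import *
go(564.5,-197.5,35,1.299)
E
```

```text
shift [-0.0032 -0.0099  0.1804] rot [ 0.0002 -0.0002 -0.0158] t 2.05
```

Request:
jog_arm(
  steps=[
    [-1, -0.003, -0.01, 0.04, 0, 0, -0.016],
    [-1, -0.003, -0.01, 0.08, 0, 0, -0.016],
    [-1, -0.003, -0.01, 0.12, 0, 0, -0.016],
    [-1, -0.003, -0.01, 0.12, 0, 0, -0.016],
    [-1, -0.003, -0.01, 0.12, 0, 0, -0.016],
  ],
  newtons=40,
)

```text
clock: 2.55
ee_pos: [565.0, -198.3, 96.5]
tcp_rot: [0.0, 0.136, 0.991, -0.0]
wrist_force: [0.7, -0.2, 1.0]
opening: 85.6
grip_force: 0.0
```

```bash
python3 - <<'E'
from h import *
go(564.5,-197.5,35,1.299); d=snap('wrist','w2')
E
```

```text
shift [0.0008 0.0007 0.0615] rot [-0.0002  0.0007 -0.0001] t 2.55
```

View pics/w2.png

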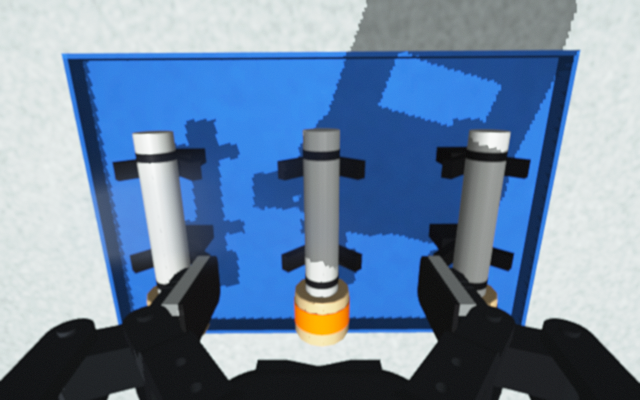

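The close view shows the shank at column 321, upright and midway between the fingers, with its saddles at rows 168 and 258. I check the place along the axis.

```bash
python3 - <<'E'
from h import *
d=load('w2');w=load('w1')
A=np.array([564.5-5*.963,-197.5+5*.268])
u=np.array([.963,-.268])
for n,uv,z in [('sad-',(320.5,168),58),('sad+',(322,259),58),('shend',(320.5,130),65),('knobend',(321,344),57)]:
    p=onz(d,uv,z); print(n,p.round(1),'axial',((p[:2]-A)@u).round(1),'lat',(p[:2]-A)@[.268,.963])
print(tri([(w,(308,144)),(d,(320.5,168))]),tri([(w,(310.5,203)),(d,(322,259))]),tri([(w,(308,122.5)),(d,(320.5,130))]))
E
```

```text
sad- [ 530.5 -188.7   58. ] axial -30.1 lat -0.6321894240588309
sad+ [ 584.  -202.5   58. ] axial 25.1 lat 0.3950657378107988
shend [ 510.  -183.1   65. ] axial -51.4 lat -0.7174685758356899
knobend [ 643.5 -219.5   57. ] axial 87.0 lat -0.019546358036865684
(array([ 530.02367332, -188.25234108,   59.93322807]), [0.4, 0.4]) (array([ 582.55997406, -201.81804956,   60.9517879 ]), [0.3, 0.3]) (array([ 514.53860013, -184.27926646,   20.67003419]), [0.3, 0.3])
```

Request:
jog_arm(
  steps=[
    [-1, 0.001, 0, 0.02, 0, 0, 0],
    [-1, 0.001, 0, 0.04, 0, 0, 0],
    [-1, 0.001, 0, 0.061, 0, 0, 0],
    [-1, 0.001, 0, 0.061, 0, 0, 0],
    [-1, 0.001, 0, 0.061, 0, 0, 0],
  ],
)

```text
clock: 3.1
ee_pos: [564.7, -198.9, 36.3]
tcp_rot: [0.001, 0.136, 0.991, -0.001]
wrist_force: [0.6, -0.8, 0.5]
opening: 85.4
grip_force: 0.0
```

Request:
jog_arm(
  steps=[
    [0.6, 0, 0, 0, 0, 0, 0],
    [0.6, 0, 0, 0, 0, 0, 0],
    [0.6, 0, 0, 0, 0, 0, 0],
    [1, 0, 0, 0, 0, 0, 0],
    [1, 0, 0, 0, 0, 0, 0],
    [1, 0, 0, 0, 0, 0, 0],
    [1, 0, 0, 0, 0, 0, 0],
    [1, 0, 0, 0, 0, 0, 0],
  ],
  newtons=40,
)

```text
clock: 3.9
ee_pos: [564.4, -196.5, 34.7]
tcp_rot: [0.001, 0.136, 0.991, 0.002]
wrist_force: [3.1, 10.7, 4.4]
opening: 18.8
grip_force: 39.2
```

Request:
jog_arm(
  steps=[
    [1, 0, 0, -0.01, 0, 0, 0],
    [1, 0, 0, -0.03, 0, 0, 0],
    [1, 0, 0, -0.06, 0, 0, 0],
    [1, 0, 0, -0.09, 0, 0, 0],
    [1, 0, 0, -0.12, 0, 0, 0],
    [1, 0, 0, -0.12, 0, 0, 0],
    [1, 0, 0, -0.12, 0, 0, 0],
  ],
)

```text
clock: 4.6
ee_pos: [563.5, -198.6, 154.3]
tcp_rot: [0.0, 0.136, 0.991, -0.0]
wrist_force: [-0.9, -0.9, -2.0]
opening: 19.0
grip_force: 39.2
```

```bash
python3 - <<'E'
from h import *
print({k:np.round(v,2) for k,v in sense().items()})
# jig yaw .095, centre (592.4,186.6); held offset +6.5
u=np.array([np.cos(.095),np.sin(.095)]); p=np.array([592.4,186.6])+6.5*u; print(p)
go(p[0],p[1],155,1.5708+.095)
E
```

```text
{'clock': np.float64(4.6), 'joint_positions': array([-0.54,  0.53,  1.28, -0.  ,  1.33, -1.83]), 'joint_velocities': array([-0.  ,  0.03,  0.03, -0.  , -0.  ,  0.  ]), 'joint_torque': array([ 8.000e-02, -5.444e+01, -2.359e+01,  0.000e+00,  4.000e-02,
        0.000e+00]), 'ee_pos': array([ 563.48, -198.58,  154.26]), 'tcp_rot': array([ 0.  ,  0.14,  0.99, -0.  ]), 'wrist_force': array([-0.86, -0.93, -1.98]), 'moment': array([-0.01,  0.06, -0.03]), 'grip_force': np.float64(39.22), 'opening': np.float64(19.03)}
[598.8706908 187.2165716]
shift [ 0.0699  0.3811 -0.0009] rot [-3.00e-04  1.00e-04 -3.68e-01] t 4.6
```

Request:
jog_arm(
  steps=[
    [1, 0.008, 0.03, -0.005, 0, 0, -0.05],
    [1, 0.016, 0.07, -0.005, 0, 0, -0.1],
    [1, 0.025, 0.11, -0.005, 0, 0, -0.16],
    [1, 0.033, 0.15, -0.005, 0, 0, -0.22],
    [1, 0.04, 0.19, -0.005, 0, 0, -0.28],
    [1, 0.05, 0.23, -0.005, 0, 0, -0.34],
    [1, 0.06, 0.27, -0.005, 0, 0, -0.368],
    [1, 0.068, 0.28, -0.005, 0, 0, -0.368],
  ],
)

```text
clock: 5.4
ee_pos: [572.8, 92.9, 157.5]
tcp_rot: [-0.001, -0.05, 0.999, 0.0]
wrist_force: [-0.8, -0.9, -2.1]
opening: 18.6
grip_force: 39.4
```

Request:
jog_arm(
  steps=[
    [1, 0, 0, 0, 0, 0, 0],
    [1, 0, 0, 0, 0, 0, 0],
  ],
)

```text
clock: 5.6
ee_pos: [573.4, 88.6, 158.4]
tcp_rot: [-0.001, -0.047, 0.999, -0.0]
wrist_force: [-0.2, -0.7, -2.7]
opening: 18.8
grip_force: 39.4
```

```bash
python3 - <<'E'
from h import *
d=snap('wrist','w3'); 
go(598.9,187.2,155,1.5708+.095); print(sense()['ee_pos'],sense()['opening'])
u=np.array([np.cos(.095),np.sin(.095)]);n=np.array([-u[1],u[0]]);c=np.array([592.4,186.6])
print(proj(d,[[*(c+a*u+b*n),61] for a in(-28,28) for b in(-20,20)]))
E
```

```text
shift [-0.0344  0.0963  0.0036] rot [-0.0003 -0.0011 -0.0013] t 5.65
[573.65766284  88.12186277 158.61962427] 18.467175564762762
[[421.2 199.8]
 [474.8 199.9]
 [415.  267.2]
 [465.4 267.2]]
```

View pics/w3.png

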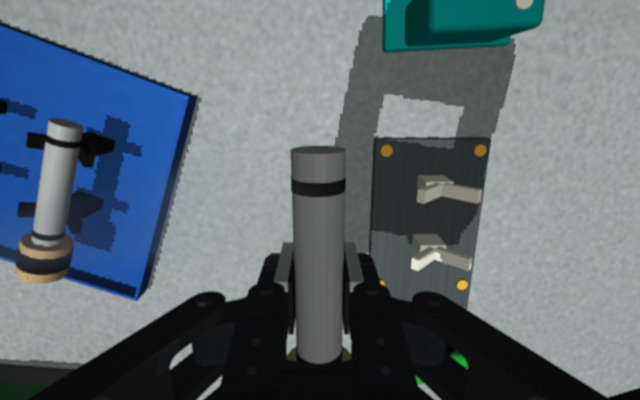

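The wrist view shows the held shank (end at (318,150), ring at row 186) and, to its right, the dark jig with screws at (387,150), (480,150), (461,285) and saddles at rows about 188 and 255. I zoom in.

```bash
python3 - <<'E'
from h import *
f=load('w3')['frame'][:,:,::-1]
cv2.imwrite('pics/z3.png',cv2.resize(np.ascontiguousarray(f[130:310,280:500]),None,fx=3.5,fy=3.3,interpolation=cv2.INTER_CUBIC))
E
```

```text
(no output)
```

View pics/z3.png

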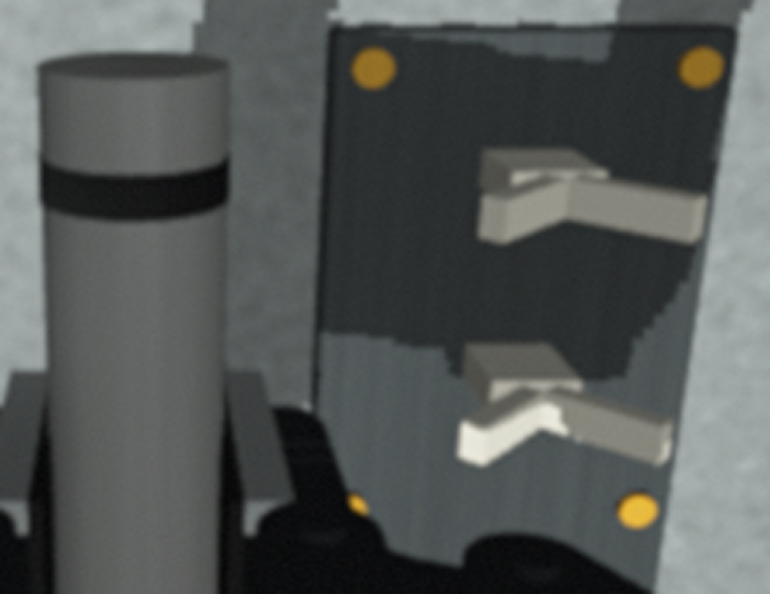

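```bash
python3 - <<'E'
from h import *
d=load('w3'); b=load('side0'); a=load('scene0')
q=lambda x,y:(280+x/3.5,130+y/3.3)
for n,uv,z in [('t-',(568,199),41),('t+',(543,413),41),('L-',(485,218),61),('R-',(700,218),61),('L+',(470,443),61),('R+',(663,444),61),('s1',(373,68),10),('s2',(701,68),10),('s4',(637,511),10)]:
    print(n,onz(d,q(*uv),z).round(1))
for n,s,c,w in [('V-R(near y)',(343,131.2),(403,198.5),(700,218)),('V-L far',(339,120.5),(413.7,193),(485,218)),('V+near',(364.5,128.5),(420,208.2),(663,444)),('V+far',(360.7,118),(430.7,202.7),(470,443))]:
    print(n, tri([(d,q(*w)),(b,s),(a,c)]))
# camera right direction
print(np.array(d['R'])[0].round(2))
# held cylinder: shank silhouette centre line at z of axis
zc=158.5+19
for uv in [(132,170),(135,350)]: print(onz(d,q(*uv),zc-2).round(1), onz(d,q(*uv),zc-6).round(1))
e=sense(); print(e['ee_pos'])
E
```

```text
t- [562.5 186.3  41. ]
t+ [619.5 191.7  41. ]
L- [563.7 161.6  61. ]
R- [559.4 207.   61. ]
L+ [619.7 168.3  61. ]
R+ [615.7 211.8  61. ]
s1 [539.5 143.6  10. ]
s2 [531.7 224.3  10. ]
s4 [662.7 237.2  10. ]
V-R(near y) (array([560.76419651, 190.23783084,  47.66605149]), [21.0, 13.8, 14.6])
V-L far (array([566.2862622 , 177.13998221,  70.86004479]), [18.2, 10.7, 15.7])
V+near (array([617.44457598, 195.06112725,  48.22669907]), [20.8, 13.6, 13.9])
V+far (array([621.72912522, 183.77964474,  69.14352842]), [17.5, 10.7, 14.2])
[-0.1  1.  -0. ]
[531.1  83.4 175.5] [532.1  83.5 171.5]
[553.8  86.  175.5] [555.5  86.1 171.5]
[573.65766284  88.12186277 158.61962427]
```

```bash
python3 - <<'E'
from h import *
d=load('w3'); q=lambda x,y:(280+x/3.5,130+y/3.3)
e=np.array([573.5,88.4]); u=np.array([np.cos(.095),np.sin(.095)]); n=np.array([-u[1],u[0]])
for z in (175,178):
  for uv in [(133,66),(134,190),(135,350)]:
    p=onz(d,q(*uv),z)[:2]; print(z,p.round(1),'ax',((p-e)@u).round(1),'lat',((p-e)@n).round(1))
go(597.3,188.2,120,1.5708+.096)
E
```

```text
175 [519.   82.4] ax -54.8 lat -0.8
175 [533.6  83.9] ax -40.1 lat -0.7
175 [554.  86.] ax -19.6 lat -0.6
178 [518.5  82.4] ax -55.3 lat -0.8
178 [532.8  83.8] ax -40.9 lat -0.7
178 [552.7  85.9] ax -20.9 lat -0.6
shift [-0.0329  0.0974  0.0386] rot [-0.0003 -0.0011 -0.0023] t 5.65
```

Request:
jog_arm(
  steps=[
    [1, -0.01, 0.035, 0, 0, 0, -0.002],
    [1, -0.025, 0.07, 0, 0, 0, -0.002],
    [1, -0.032, 0.097, 0.01, 0, 0, -0.002],
    [1, -0.032, 0.097, 0.038, 0, 0, -0.002],
    [1, -0.032, 0.097, 0.038, 0, 0, -0.002],
    [1, -0.032, 0.097, 0.038, 0, 0, -0.002],
    [1, -0.032, 0.097, 0.038, 0, 0, -0.002],
  ],
)

```text
clock: 6.35
ee_pos: [597.1, 187.9, 122.6]
tcp_rot: [0.001, -0.048, 0.999, -0.0]
wrist_force: [-0.1, -0.8, -1.4]
opening: 18.6
grip_force: 39.5
```

```bash
python3 - <<'E'
from h import *
snap('side','s4'); snap('wrist','w4'); P=[sense()['ee_pos'] for _ in range(1)]; print(P); go(596.5,188.5,36,1.5708+.096)
a=load('s4')['frame'][:,:,::-1]; b=load('w4')['frame'][:,:,::-1]
c=lambda im,x,y:cv2.resize(np.ascontiguousarray(im[y:y+140,x:x+100]),None,fx=4,fy=4,interpolation=cv2.INTER_CUBIC)
b2=cv2.resize(np.ascontiguousarray(b[100:300,250:390]),(400,560))
cv2.imwrite('pics/c4.png',np.hstack([c(a,315,50),b2]))
E
```

```text
[array([596.9600157 , 188.28976702, 122.52004449])]
shift [0.0006 0.0003 0.0865] rot [-0.      0.0021 -0.    ] t 6.45
```

View pics/c4.png

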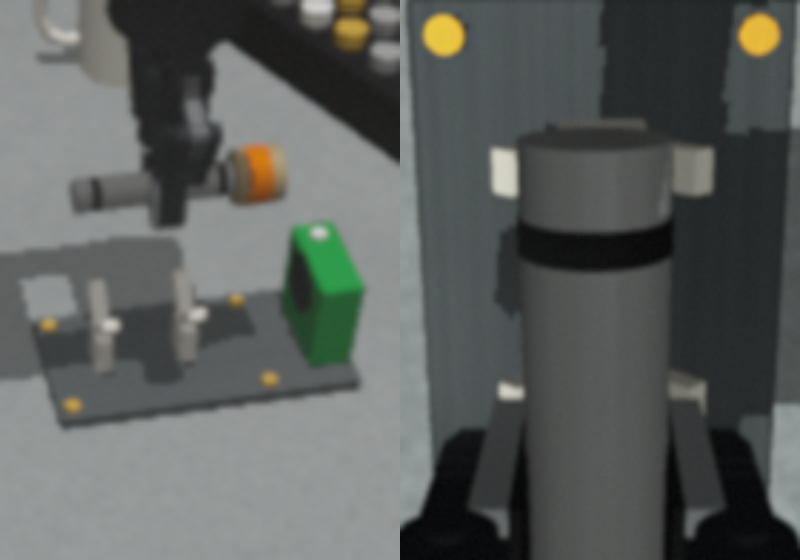

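The side crop shows the cylinder held level over the jig with the knob towards the green head. The wrist crop shows the saddle tips at column 602 and the shank at about 596, so I need about +1 mm along tool y. Next I check the axial place.

```bash
python3 - <<'E'
from h import *
d=load('w4'); q=lambda x,y:(250+(x-400)/400*140,100+y/2.8)
e=np.array([597,188.2]); u=np.array([np.cos(.096),np.sin(.096)]); n=np.array([-u[1],u[0]])
for nm,uv,z in [('sad-',(602.5,172),61),('sad+front..',(602,383),61),('end',(596,140),142),('ring',(595,245),142),('sh',(597,500),142),('s1',(444,35),10),('s2',(759,35),10)]:
    p=onz(d,q(*uv),z)[:2]; print(nm,p.round(1),'ax',((p-e)@u).round(1),'lat',((p-e)@n).round(1))
go(596.5,188.5,36,1.5708+.096)
E
```

```text
sad- [561.8 185.3] ax -35.3 lat 0.5
sad+front.. [611.8 190.2] ax 15.0 lat 0.6
end [542.1 182.1] ax -55.2 lat -0.9
ring [556.4 183.3] ax -40.9 lat -1.0
sh [595.4 187.4] ax -1.7 lat -0.7
s1 [539.3 142.4] ax -61.8 lat -40.1
s2 [531.5 223.1] ax -61.9 lat 41.1
shift [0.0006 0.0003 0.0865] rot [-0.      0.0021 -0.    ] t 6.45
```

Request:
jog_arm(
  steps=[
    [1, 0.0015, 0.0013, 0.02, 0, 0, 0],
    [1, 0.0015, 0.0013, 0.04, 0, 0, 0],
    [1, 0.0015, 0.0013, 0.06, 0, 0, 0],
    [1, 0.0015, 0.0013, 0.075, 0, 0, 0],
    [1, 0.0015, 0.0013, 0.08, 0, 0, 0],
    [1, 0.0015, 0.0013, 0.08, 0, 0, 0],
    [1, 0.0015, 0.0013, 0.08, 0, 0, 0],
    [1, 0.0015, 0.0013, 0.08, 0, 0, 0],
  ],
)

```text
clock: 7.25
ee_pos: [595.2, 190.3, 42.3]
tcp_rot: [0.001, -0.049, 0.999, 0.0]
wrist_force: [0.5, 0.3, -1.5]
opening: 18.9
grip_force: 39.6
```

Request:
jog_arm(
  steps=[
    [1, 0, 0, 0.001, 0, 0, 0],
    [1, 0, 0, 0.002, 0, 0, 0],
    [1, 0, 0, 0.003, 0, 0, 0],
    [1, 0, 0, 0.004, 0, 0, 0],
    [1, 0, 0, 0.004, 0, 0, 0],
  ],
)

```text
clock: 7.75
ee_pos: [594.6, 190.2, 37.0]
tcp_rot: [-0.0, -0.049, 0.999, -0.0]
wrist_force: [-0.0, -1.2, -1.3]
opening: 19.1
grip_force: 39.6
```

Request:
jog_arm(
  steps=[
    [1, 0, 0, 0.001, 0, 0, 0],
    [1, 0, 0, 0.001, 0, 0, 0],
    [1, 0, 0, 0.002, 0, 0, 0],
    [1, 0, 0, 0.002, 0, 0, 0],
  ],
)

```text
clock: 8.15
ee_pos: [594.9, 190.0, 35.6]
tcp_rot: [0.0, -0.049, 0.999, -0.0]
wrist_force: [-1.1, -2.2, 3.2]
opening: 18.5
grip_force: 40.1
```

Request:
jog_arm(
  steps=[
    [1, 0, 0, 0.0007, 0, 0, 0],
    [1, 0, 0, 0.0007, 0, 0, 0],
    [1, 0, 0, 0.0007, 0, 0, 0],
  ],
)

```text
clock: 8.45
ee_pos: [595.0, 189.9, 35.4]
tcp_rot: [0.001, -0.049, 0.999, -0.0]
wrist_force: [-2.1, -3.1, 7.3]
opening: 18.8
grip_force: 40.4
```

```bash
python3 - <<'E'
from h import *
s=sense(); print(s['wrist_force'].round(1),s['moment'].round(2),s['ee_pos'].round(1))
E
```

```text
[-2.1 -3.1  7.3] [-0.43  0.29  0.01] [595.  189.9  35.4]
```

Contact is made at about 8 N with the cylinder at seating height. I release gently.

Request:
jog_arm(
  steps=[
    [0.5, 0, -0.0005, 0, 0, 0, 0],
    [0.45, 0, -0.0005, 0, 0, 0, 0],
    [0.4, 0, -0.0005, 0, 0, 0, 0],
    [0.2, 0, -0.0005, 0, 0, 0, 0],
    [-0.2, 0, -0.0005, 0, 0, 0, 0],
    [-0.2, 0, -0.0005, 0, 0, 0, 0],
    [-0.2, 0, -0.0005, 0, 0, 0, 0],
  ],
)

```text
clock: 9.15
ee_pos: [594.7, 189.7, 34.5]
tcp_rot: [-0.0, -0.049, 0.999, 0.0]
wrist_force: [-0.4, -0.1, 0.6]
opening: 51.1
grip_force: 0.0
```

Request:
jog_arm(
  steps=[
    [-0.2, 0, 0, -0.015, 0, 0, 0],
    [-0.2, 0, 0, -0.035, 0, 0, 0],
    [-0.2, 0, 0, -0.07, 0, 0, 0],
    [-0.2, 0, 0, -0.11, 0, 0, 0],
    [-0.2, 0, 0, -0.15, 0, 0, 0],
    [-0.2, 0, 0, -0.15, 0, 0, 0],
    [-0.2, 0, 0, -0.15, 0, 0, 0],
  ],
)

```text
clock: 9.85
ee_pos: [594.8, 189.8, 185.0]
tcp_rot: [0.001, -0.049, 0.999, 0.0]
wrist_force: [0.1, -0.4, -0.2]
opening: 51.1
grip_force: 0.0
```

```bash
python3 - <<'E'
from h import *
snap('side','s5'); snap('wrist','w5'); print(sense()['ee_pos'],sense()['opening'])
a=load('s5')['frame'][:,:,::-1]; b=load('w5')['frame'][:,:,::-1]
A=cv2.resize(np.ascontiguousarray(a[80:230,310:430]),(400,500),interpolation=cv2.INTER_CUBIC)
B=cv2.resize(np.ascontiguousarray(b[100:300,240:400]),(400,500),interpolation=cv2.INTER_CUBIC)
cv2.imwrite('pics/c5.png',np.hstack([A,B]))
E
```

```text
[594.15865402 189.62011981 183.10920366] 51.20520791227064
```

View pics/c5.png

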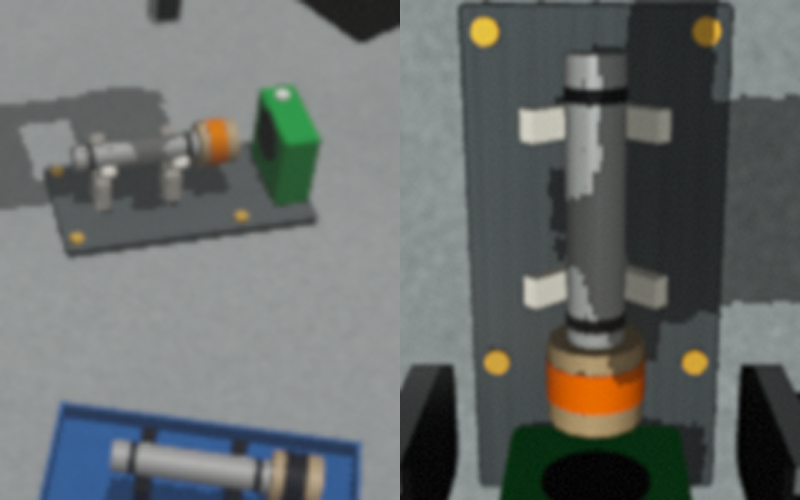

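The crops show the cylinder lying in both saddles, knob towards the green head and the gripper clear. One numeric check of the centring remains.

```bash
python3 - <<'E'
from h import *
d=load('w5'); q=lambda x,y:(240+(x-400)/2.5,100+y/2.5)
u=np.array([np.cos(.096),np.sin(.096)]); n=np.array([-u[1],u[0]]); c=np.array([591,187.5])
for nm,uv,z in [('sad-',(595,125),61),('sad+',(595,290),61),('end',(596,51),60),('knobstart-top',(596,330),72),('ring-',(596,97),65),('ring+',(596,325),65)]:
    p=onz(d,q(*uv),z)[:2]; print(nm,'ax',((p-c)@u).round(1),'lat',((p-c)@n).round(1))
w=load('w2'); A=np.array([559.7,-196.2]);u=np.array([.963,-.268])
for nm,uv,z in [('sad-',(320.5,168),61),('sad+',(322,259),61),('end',(320,132),65),('ring-',(320,156),65),('ring+',(321,284),65)]:
    print('rack',nm,((onz(w,uv,z)[:2]-A)@u).round(1))
s=load('s5')
u=np.array([np.cos(.096),np.sin(.096)])
for nm,uv,z in [('end',(310+72*.3,80+157*.3),55),('knobend',(310+239*.3,80+138*.3),55),('tip-far',(310+97*.3,80+137*.3),61),('tip+far',(310+165*.3,80+128*.3),61),('tip-near',(310+108*.3,80+170*.3),61),('tip+near',(310+181*.3,80+161*.3),61)]:
    print('side',nm,((onz(s,uv,z)[:2]-c)@u).round(1))
E
```

```text
sad- ax -29.6 lat 0.5
sad+ ax 25.8 lat 0.6
end ax -52.3 lat 0.8
knobstart-top ax 35.7 lat 1.0
ring- ax -38.8 lat 0.8
ring+ ax 36.8 lat 1.0
rack sad- -30.8
rack sad+ 23.6
rack end -50.4
rack ring- -38.0
rack ring+ 37.8
side end -50.2
side knobend 80.4
side tip-far -28.3
side tip+far 25.2
side tip-near -28.3
side tip+near 27.5
```

```bash
python3 -c "
from h import *
print(sign_off())"
```

```text
the job is handed in; nothing more can be done
None
```

The orange-banded cylinder now lies in both saddles of the dark test jig, knob towards the green reader head and centred to about 1 mm by my camera check; I set it down with about 8 N of contact, released it, and handed the job in at about 10 s, with no moves made on the other two cylinders.

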